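Feel the play in the slack rack dowel and set it aside

ROBOT

A 6-joint arm with a two-finger parallel gripper is mounted at the origin on a cart in front of the work surface, level with it; the furniture and walls round the work are solid. World frame = base frame: x ahead of the robot, y to its left, z up, the work surface at z = 0. Lengths are in mm, angles in rad, forces in N, time in s.
With the tool pointing down it reaches from about 300 to 875 mm from the base axis. Payload 6.4 kg.
Tool frame: the origin (TCP) lies at the centre of the arm's flange, where the gripper is bolted on; the fingertips stand 173 mm ahead of it and the grasp point (between the pads) lies 155 mm ahead of it; z points along the fingers, y is the line along which they close (so a half turn about z gives the same grasp; the last joint's range is limited). The gripper opens to 85 mm and grips with 20 to 120 N. Pads are 22 mm wide; open, the fingers measure 114 mm over their backs; the gripper's body (76 mm by 85 mm) begins 54 mm behind the grasp point. The pads swing forward as they close: fully open they stand 13 mm farther back than shut.
Start: joints at [-1.358, 0.181, 1.607, -0, 1.354, -0.206], TCP at [233.849, -525.316, 404.688] pointing down, gripper open.
Joint ranges: [-2.99, 2.99], [-0.89, 2.07], [0.3, 2.58], [-1.14, 4.28], [0, 2.63], [-3.12, 3.12]. Speed limits (rad/s): [2.57, 2.57, 3.01, 3.14, 3.14, 3.14].

INTERFACE

Orientations are given as a 3x3 rotation matrix whose columns are the frame's x, y, z axes.
In Python, from cell import manip, optics, hand_in gives the robot as it stands.
- The arm moves only by the tool play_rows, never from a script. Its argument "targets" is a list of rows, each a list of 6 numbers: the shift along the tool's x, y, z in units of 0.2 m (1.0 is 0.2 m), then the turn, a rotation vector about the tool's x, y, z in units of 45 degrees (1.0 is 45 degrees). A call has 1 to 10 rows; each row is the pose to reach, as a shift and turn from the pose commanded when the call began, along the tool's axes at that moment; what a row does not reach only later rows make up. A row lasts 1/12 s, in which the tool goes at most 41.7 mm and 7.16 degrees, less where a joint would pass 70% of its speed; a pose out of reach is approached as far as the arm can. A call with a number of a shift or a turn outside -1 to 1 is refused whole. A call with a gripper value outside its range is refused whole. "jaw" is the gripper command: -1 is fully open, 1 is shut, values between are in proportion, set as the call begins (left out, the last holds). The fingers move at their own pace and stop on an object; "force" is the grip in N (left out, the last holds). Time passes only in rows, so rows that repeat a pose let the fingers close. It gives the time, the measured TCP pose, the force, the opening and the grip force at its end, in the units of the state.
- manip.observe(): the state, without advancing time (a new reading comes with each control period).
- optics.camera(name): name is "side" or "top"; returns a dict with "img" (400x640x3 uint8, blue, green, red), "intrinsics" (3x3 intrinsics, pixels), "world_from_camera" (4x4, takes a point from camera to world coordinates). Camera axes: x right, y down, z forward; pixel columns grow to the right and rows downward; lengths in mm; the calibration is good to about 2 mm. A picture is of the moment at which its call begins. There is no depth.
- hand_in(): hands the job in; it is judged then, once.
The state is a dict: "time_s": time; "q": joint angles; "qvel": joint speeds; "tau": joint torques, N m; "eef_pos": TCP position; "orientation": TCP orientation; "force": force on the tool from outside, world axes, zero at the start; "moment": the same for the moment, N m; "gripper_width": finger opening in mm; "finger_force": force on a finger pad.
Only numpy, scipy, OpenCV 4.12 (cv2) and the standard library are available. Lean on these libraries where they do the work, as an engineer would, in place of code of your own. Each camera call takes 0.05 s, during which the arm holds its last target. There are 200 camera calls.

TASK

The thin one of the three upright dowels in the wooden pot-lid rack is a slack fit in its socket. Feel its play: with its foot still in the socket, rock it along the row so that it clearly leans to the left (as seen from the robot), then to the right. Then draw it out and stand it in the empty white beaker, foot down, to be glued later; leave the beaker standing upright.

Things in the scene. Friction and masses are not known exactly. Their poses are not given: they have to be found in the camera images.
- thin_centre (a point): Centre, half-way up, of the slack dowel: a plain pale wooden rod, 16 mm thick, 140 mm long, about 30 g, loose, upright at the start in one of the rack's three sockets (which one varies). Its two neighbours are 24 mm thick, of the same wood and height, and fixed. z axis along the dowel to its top.
- thin_top (a point): Middle of the slack dowel's upper end, 70 mm above its centre, z axis along the dowel. Gripping 20 to 35 mm below this end leaves room for the gripper. The dowel can lean about 18 degrees any way in its socket, its top then moving almost 40 mm. It pivots easily between fingers that close across the row (along the rack's x). A clear lean is 15 mm or more at the top.
- rack: Pot-lid rack: fixed brown wooden foot, 60 mm (x) by 270 mm (y, along the row, to the left seen from the robot) by 40 mm high; origin at the centre of its underside. Three round sockets, 25 mm wide, 30 mm deep, open upward, at x = 0, y = +90, 0, -90 mm; dowels stand in them with the foot 10 mm and the top 150 mm above the worktop.
- beaker_rim (a point): Middle of the mouth of the beaker, on its axis, z up. Plain white ceramic beaker, empty, round, without a handle, 84 mm across the rim and 67 mm at the foot, 90 mm high, wall 4 mm, its inner floor (59 mm wide) 85 mm below this point, loose, standing on the worktop. The smaller patterned cup with a handle, the glass tumbler and the yellow jug are bystanders.

How it is judged (in metres and radians):
On the way, in this order (a step that is already met when the one before it is completed fails the run):
1. the thin dowel, foot in its socket, leans to the left (top 15 mm or more to the left of the socket's axis, leaning 6 degrees or more) ((y of thin_top in the frame of rack between 0.105 and 0.1345 m or y of thin_top in the frame of rack between 0.015 and 0.0445 m or y of thin_top in the frame of rack between -0.075 and -0.0455 m) and angle between thin_top's own z axis and vertical above 0.1 rad and z of thin_centre in the frame of rack below 0.095 m), for 0.1 s.
2. then it leans to the right in the same way ((y of thin_top in the frame of rack between 0.0455 and 0.075 m or y of thin_top in the frame of rack between -0.0445 and -0.015 m or y of thin_top in the frame of rack between -0.1345 and -0.105 m) and angle between thin_top's own z axis and vertical above 0.1 rad and z of thin_centre in the frame of rack below 0.095 m), for 0.1 s.
At the end, for the whole second after the job is handed in: The thin dowel stands in the beaker, foot down (its centre within 40 mm sideways of the middle of the mouth and below the rim, leaning less than 50 degrees), and the beaker stands upright (within 8 degrees) on the worktop (rim 80 to 105 mm up) (horizontal distance between thin_centre and beaker_rim below 0.04 m and z of thin_centre in the frame of beaker_rim below 0 m and angle between thin_top's own z axis and vertical below 0.9 rad and angle between beaker_rim's own z axis and vertical below 0.15 rad and height (world z) of beaker_rim between 0.08 and 0.105 m); the robot touches nothing.
It also fails if it takes over 48 s, if anything falls off the work surface, if the arm or the gripper's body presses on something with over 40 N, if the wrist force passes 120 N, or if a joint passes its speed limit or range.

## Working session

There is one attempt and no reset: what is moved stays moved. The work goes in short steps, Python scripts to look and compute and a tool call to move; the robot and the scene stay as the last step left them, time stands still between calls to the robot, and variables do not carry over. Pictures are saved under pics/ and viewed, at most 10 in all, crops included, and the job is handed in when it is done.

Besides the shell and the picture viewer there is one more tool, called after ">>>" as name([rows], argument=value, ...), one row to a line, values as JSON. play_rows: Moves the arm, as the interface text tells. Its arguments: {"type":"object","properties":{"targets":{"type":"array","items":{"type":"array","items":{"type":"number","minimum":-1,"maximum":1}}},"jaw":{"type":"number"},"force":{"type":"number"}},"required":["targets"]}

```bash
mkdir -p pics
cat > h.py <<'E'
import numpy as np, cv2
from cell import manip, optics, hand_in
def ray(c,u,v):
    T=np.array(c["world_from_camera"]);K=np.array(c["intrinsics"])
    d=T[:3,:3]@np.linalg.solve(K,[u,v,1.]);return T[:3,3],d/np.linalg.norm(d)
def plane(c,u,v,z):
    o,d=ray(c,u,v);return o+d*(z-o[2])/d[2]
def two(c1,p1,c2,p2):
    o1,d1=ray(c1,*p1);o2,d2=ray(c2,*p2)
    s=np.linalg.lstsq(np.c_[d1,-d2],o2-o1,rcond=None)[0]
    a=o1+s[0]*d1;b=o2+s[1]*d2;return (a+b)/2,np.linalg.norm(a-b)
E
python3 - <<'E'
from h import *
for n in("side","top"):
    c=optics.camera(n);cv2.imwrite(f"pics/{n}0.png",c["img"]);print(n,np.round(c["world_from_camera"],2).tolist(),np.array(c["intrinsics"]).tolist())
s=manip.observe();print(s["time_s"],np.round(s["orientation"],3).tolist(),s["gripper_width"])
E
```

```text
side [[-0.98, -0.12, 0.14, 420.8], [-0.18, 0.56, -0.81, 451.47], [0.02, -0.82, -0.57, 605.38], [0.0, 0.0, 0.0, 1.0]] [[492.0813276085081, 0.0, 316.63818449783645], [0.0, 492.0813276085081, 200.95965436917314], [0.0, 0.0, 1.0]]
top [[0.02, -1.0, 0.06, 461.61], [-1.0, -0.02, -0.02, -209.51], [0.02, -0.06, -1.0, 975.3], [0.0, 0.0, 0.0, 1.0]] [[362.75643951611886, 0.0, 322.13122250396685], [0.0, 362.75643951611886, 206.6957863993775], [0.0, 0.0, 1.0]]
0.1 [[0.914, 0.407, -0.0], [0.407, -0.914, 0.002], [0.0, -0.002, -1.0]] 85.30372692247107
```

View pics/side0.png

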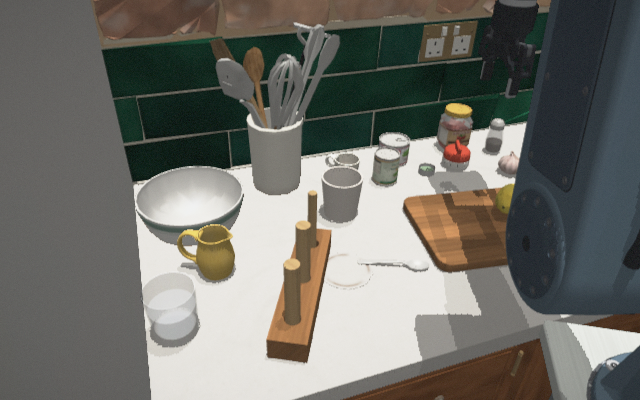

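View pics/top0.png

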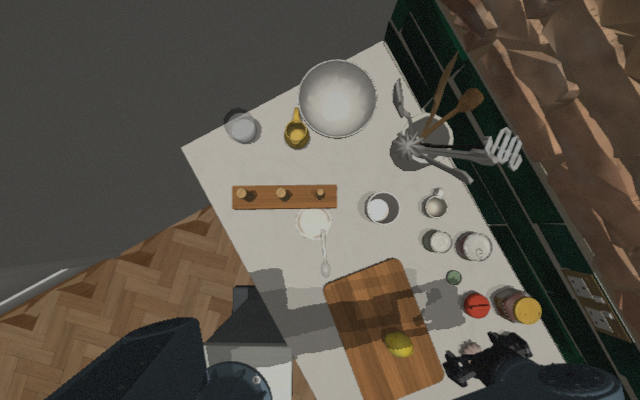

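The side view shows the rack running from (290,345) to (322,232). The thin dowel is the far one, with its top near (312,193), and the beaker mouth is near (342,175). In the top view, the thin dowel is the right end one at (320,193) and the beaker is at (381,208), with the tall utensil crock around (420,145). Next I'll enlarge both to get exact pixels.

Run:
```python
from h import *
a=cv2.imread("pics/top0.png")[165:235,225:425];b=cv2.imread("pics/side0.png")[155:355,260:380]
A=cv2.resize(a,None,fx=4,fy=4,interpolation=cv2.INTER_CUBIC)
B=cv2.resize(b[:75],None,fx=4,fy=4,interpolation=cv2.INTER_CUBIC)
out=np.zeros((580,800,3),np.uint8);out[:280]=A;out[280:580,:480]=B
cv2.imwrite("pics/crop.png",out)
t=cv2.imread("pics/top0.png");h=cv2.cvtColor(t,cv2.COLOR_BGR2HSV)
for p in [(320,193),(281,193),(242,193),(300,200),(371,208),(382,193),(350,200)]:print(p,t[p[1],p[0]],h[p[1],p[0]])
```

```text
(320, 193) [ 95 143 173] [ 18 115 173]
(281, 193) [ 93 139 170] [ 18 116 170]
(242, 193) [ 91 138 168] [ 18 117 168]
(300, 200) [ 56  89 127] [ 14 143 127]
(371, 208) [192 191 189] [100   4 192]
(382, 193) [102 107 108] [ 25  14 108]
(350, 200) [158 169 174] [ 21  23 174]
```

View pics/crop.png

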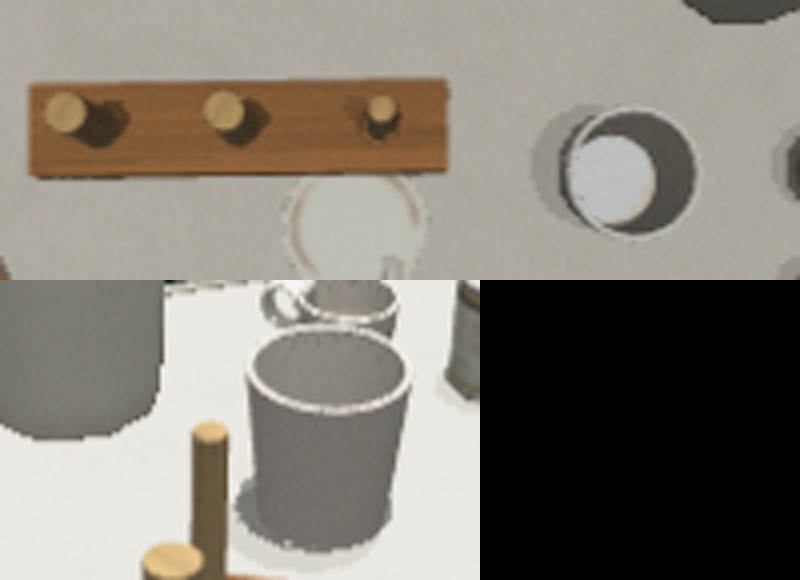

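The crop puts the thin dowel's top at top-view (320.3,192.0) and side-view (312.5,193.0). The rim centre is at top (383.3,208.4) and side (342.3,177.1). The rack's upper corners are at crop pixels (30,84), (447,79), (448,173) and (30,176).

Run:
```python
from h import *
t=optics.camera("top");s=optics.camera("side")
print("thin",two(t,(320.3,192.0),s,(312.5,193.0)));print("rim",two(t,(383.3,208.4),s,(342.3,177.1)))
# neighbour tops: top view crop
for u,v in[(381,108),(224,111),(65,113)]:print("tops@150",plane(t,u/4+225,v/4+165,150))
for u,v in[(30,84),(447,79),(448,173),(30,176)]:print("rack@40",plane(t,u/4+225,v/4+165,40))
print("crock@200",plane(t,420,145,200), "edge",plane(t,391,165,90))
o=manip.observe();print(o["eef_pos"],o["time_s"])
```

```text
thin (array([ 545.1726959 , -223.64525119,  145.81102717]), np.float64(2.7085316642301906))
rim (array([ 514.11371601, -380.92540181,   85.45692047]), np.float64(3.2244254684249007))
tops@150 [ 543.40381073 -223.61745254  150.        ]
tops@150 [ 539.77766705 -134.22845482  150.        ]
tops@150 [536.71725362 -44.17972895 150.        ]
rack@40 [564.99383106   0.87702869  40.        ]
rack@40 [ 574.10743327 -267.95000073   40.        ]
rack@40 [ 513.05755576 -269.61322261   40.        ]
rack@40 [505.68392894  -1.09302413  40.        ]
crock@200 [ 645.8105615  -437.94346879  200.        ] edge [ 620.12203216 -398.31760808   90.        ]
[ 233.81472378 -525.16753125  404.13521815] 0.2
```

>>> play_rows([
  [0.5,-0.18,0,0,0,-0.45],
  [1,-0.37,0,0,0,-0.9],
  [1,-0.37,0,0,0,-0.9],
  [1,-0.37,0,0,0,-0.9],
  [1,-0.37,0,0,0,-0.9],
  [1,-0.37,0,0,0,-0.9],
  [1,-0.37,0,0,0,-0.9],
  [1,-0.37,0,0,0,-0.9],
  [1,-0.37,0,0,0,-0.9],
], jaw=-1)

```text
time_s: 0.95
eef_pos: [385.9, -377.1, 404.6]
orientation: [[0.434, 0.901, -0.0], [0.901, -0.434, -0.0], [-0.0, -0.0, -1.0]]
force: [-1.1, -0.2, 0.2]
gripper_width: 85.0
finger_force: 0.0
```

```bash
cat >> h.py <<'E'
from scipy.spatial.transform import Rotation as Ro
def go(target,R=None):
    o=manip.observe();M=np.array(o["orientation"]);p=np.array(o["eef_pos"])
    print("t",o["time_s"],"pos",p.round(1),"F",np.round(o["force"],1),"w",round(o["gripper_width"],1),"ff",o["finger_force"])
    y=np.array([.9993,.037,0]);z=np.array([0,0,-1.]);G=np.c_[np.cross(y,z),y,z] if R is None else R
    print("shift",(M.T@(np.array(target)-p)/200).round(3),"turn",(Ro.from_matrix(M.T@G).as_rotvec(degrees=True)/45).round(3))
E
python3 -c "
from h import *
go([543,-224,404])"
```

```text
t 0.95 pos [ 385.9 -377.1  404.6] F [-1.1 -0.2  0.2] w 85.0 ff 0.0
shift [1.03  0.376 0.002] turn [-0.     0.    -0.618]
```

>>> play_rows([
  [0.5,0.18,0,0,0,-0.3],
  [1,0.376,0,0,0,-0.618],
  [1,0.376,0,0,0,-0.618],
  [1,0.376,0,0,0,-0.618],
  [1,0.376,0,0,0,-0.618],
  [1,0.376,0,0,0,-0.618],
  [1,0.376,0,0,0,-0.618],
  [1,0.376,0,0,0,-0.618],
  [1,0.376,0,0,0,-0.618],
])

```text
time_s: 1.7
eef_pos: [539.5, -230.0, 404.4]
orientation: [[-0.037, 0.999, -0.001], [0.999, 0.037, -0.0], [-0.0, -0.001, -1.0]]
force: [0.4, 0.0, -0.3]
gripper_width: 85.4
finger_force: 0.0
```

```bash
python3 -c "
from h import *
go([543,-224,277])
c=optics.camera('side');cv2.imwrite('pics/s1.png',c['img'])"
```

```text
t 1.7 pos [ 539.5 -230.   404.4] F [ 0.4  0.  -0.3] w 85.4 ff 0.0
shift [0.03  0.019 0.637] turn [-0.001  0.     0.   ]
```

View pics/s1.png

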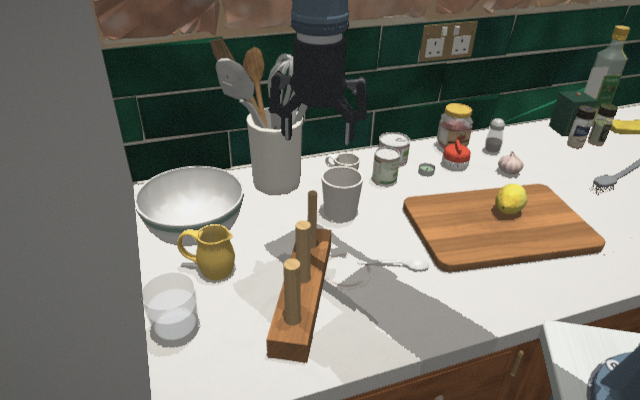

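The gripper is above the thin dowel with the fingers at (287,130) and (350,135), straddling its top at (312,193). Now I descend and then close.

>>> play_rows([
  [0.03,0.019,0.1,0,0,0],
  [0.03,0.019,0.25,0,0,0],
  [0.03,0.019,0.4,0,0,0],
  [0.03,0.019,0.5,0,0,0],
  [0.03,0.019,0.58,0,0,0],
  [0.03,0.019,0.637,0,0,0],
  [0.03,0.019,0.637,0,0,0],
  [0.03,0.019,0.637,0,0,0],
])

```text
time_s: 2.42
eef_pos: [543.5, -223.0, 277.3]
orientation: [[-0.039, 0.999, -0.001], [0.999, 0.039, 0.0], [0.0, -0.001, -1.0]]
force: [0.4, 0.1, 1.2]
gripper_width: 85.3
finger_force: 0.0
```

>>> play_rows([
  [0,0,0,0,0,0],
  [0,0,0,0,0,0],
  [0,0,0,0,0,0],
  [0,0,0,0,0,0],
  [0,0,0,0,0,0],
  [0,0,0,0,0,0],
  [0,0,0,0,0,0],
  [0,0,0,0,0,0],
  [0,0,0,0,0,0],
  [0,0,0,0,0,0],
], jaw=1, force=25)

```text
time_s: 3.25
eef_pos: [544.2, -222.2, 277.7]
orientation: [[-0.04, 0.999, 0.001], [0.999, 0.04, -0.0], [-0.0, 0.001, -1.0]]
force: [0.9, -0.1, 3.8]
gripper_width: 15.1
finger_force: 25.0
```

Gripped at 15 mm. Rock left (tool +x) by 20 mm.

>>> play_rows([
  [0.02,0,0,0,0,0],
  [0.04,0,0,0,0,0],
  [0.06,0,0,0,0,0],
  [0.08,0,0,0,0,0],
  [0.1,0,0,0,0,0],
  [0.1,0,0,0,0,0],
  [0.1,0,0,0,0,0],
  [0.1,0,0,0,0,0],
  [0.1,0,0,0,0,0],
])

```text
time_s: 4.0
eef_pos: [543.1, -201.9, 277.0]
orientation: [[-0.04, 0.999, -0.001], [0.999, 0.04, 0.001], [0.001, -0.001, -1.0]]
force: [0.5, -1.4, 0.5]
gripper_width: 15.2
finger_force: 24.9
```

```bash
python3 -c "
from h import *
go([543,-224,277])
c=optics.camera('side');d=optics.camera('top')
a=cv2.resize(c['img'][150:270,250:390],None,fx=3,fy=3);b=cv2.resize(d['img'][150:270,260:380],None,fx=3,fy=3)
cv2.imwrite('pics/s2.png',np.hstack([a,b]))"
```

```text
t 4.0 pos [ 543.1 -201.9  277. ] F [ 0.5 -1.4  0.5] w 15.2 ff 24.91216331720352
shift [-0.11  -0.005 -0.   ] turn [-0.001 -0.001  0.004]
```

View pics/s2.png

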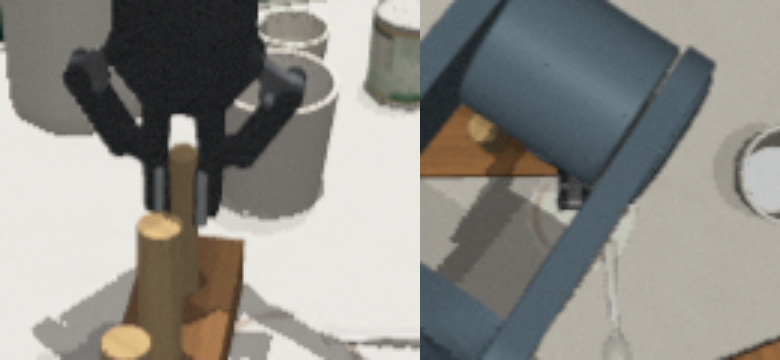

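The dowel is held at crop (183,150), side pixel (311,200). It appears to lean left, towards the camera. I'll check that with numbers.

```bash
python3 -c "
from h import *
c=optics.camera('side')
print(plane(c,312.5,193,148),plane(c,311,200,147))"
```

```text
[ 545.94767341 -220.45939213  148.        ] [ 544.68214592 -201.15606494  147.        ]
```

The lean is clear. I'll add 3 mm for margin, hold, then rock right.

>>> play_rows([
  [0.015,0,0,0,0,0],
  [0.015,0,0,0,0,0],
  [0.015,0,0,0,0,0],
  [0.015,0,0,0,0,0],
])

```text
time_s: 4.48
eef_pos: [542.9, -199.1, 277.1]
orientation: [[-0.04, 0.999, -0.001], [0.999, 0.04, 0.0], [0.0, -0.001, -1.0]]
force: [-0.3, -2.9, -0.5]
gripper_width: 15.2
finger_force: 24.8
```

>>> play_rows([
  [-0.03,0,0,0,0,0],
  [-0.06,0,0,0,0,0],
  [-0.09,0,0,0,0,0],
  [-0.12,0,0,0,0,0],
  [-0.15,0,0,0,0,0],
  [-0.18,0,0,0,0,0],
  [-0.21,0,0,0,0,0],
  [-0.235,0,0,0,0,0],
  [-0.235,0,0,0,0,0],
  [-0.235,0,0,0,0,0],
])

```text
time_s: 5.32
eef_pos: [544.8, -246.6, 277.0]
orientation: [[-0.04, 0.999, -0.0], [0.999, 0.04, -0.0], [-0.0, -0.0, -1.0]]
force: [0.2, 1.4, -0.2]
gripper_width: 15.1
finger_force: 24.8
```

>>> play_rows([
  [0,0,0,0,0,0],
  [0,0,0,0,0,0],
  [0,0,0,0,0,0],
])

```text
time_s: 5.57
eef_pos: [545.0, -246.2, 277.5]
orientation: [[-0.04, 0.999, 0.0], [0.999, 0.04, -0.001], [-0.001, 0.0, -1.0]]
force: [-0.7, -0.0, -0.5]
gripper_width: 15.5
finger_force: 24.8
```

```bash
python3 -c "
from h import *
go([543,-224,277])
c=optics.camera('side')
a=cv2.resize(c['img'][130:250,240:400],None,fx=4,fy=4)
cv2.imwrite('pics/s3.png',a)"
```

```text
t 5.5667 pos [ 545.  -246.2  277.5] F [-0.7 -0.  -0.5] w 15.5 ff 24.84380453824997
shift [ 0.111 -0.006  0.002] turn [0.    0.001 0.004]
```

View pics/s3.png

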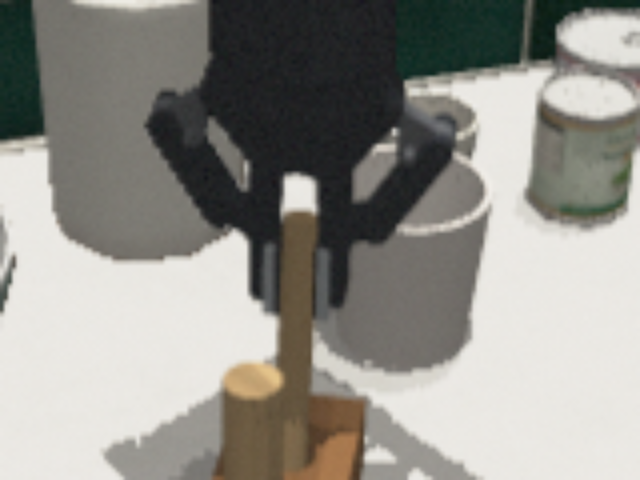

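The dowel's top is at crop (300,210), side pixel (315,182.5). That is about 30 mm to the right, with the foot still in the socket. Next: recentre, draw it out, and check how upright it is.

>>> play_rows([
  [0.03,0,0,0,0,0],
  [0.06,0,0,0,0,0],
  [0.09,0,0,0,0,0],
  [0.11,0,0,0,0,0],
  [0.11,0,0,0,0,0],
  [0.11,0,0,0,0,0],
], force=35)

```text
time_s: 6.12
eef_pos: [544.2, -223.6, 277.4]
orientation: [[-0.041, 0.999, 0.0], [0.999, 0.041, 0.0], [0.0, 0.0, -1.0]]
force: [0.5, -1.0, -0.2]
gripper_width: 14.9
finger_force: 34.1
```

>>> play_rows([
  [0,0,-0.05,0,0,0],
  [0,0,-0.15,0,0,0],
  [0,0,-0.25,0,0,0],
  [0,0,-0.35,0,0,0],
  [0,0,-0.45,0,0,0],
  [0,0,-0.55,0,0,0],
  [0,0,-0.65,0,0,0],
  [0,0,-0.65,0,0,0],
  [0,0,-0.65,0,0,0],
])

```text
time_s: 6.87
eef_pos: [544.2, -223.9, 408.4]
orientation: [[-0.04, 0.999, 0.002], [0.999, 0.04, -0.0], [-0.0, 0.002, -1.0]]
force: [0.0, 1.1, -1.3]
gripper_width: 14.9
finger_force: 34.4
```

```bash
python3 -c "
from h import *
go([514,-381,407])
c=optics.camera('side');t=optics.camera('top')
print(plane(t,383.3,208.4,90),plane(c,342.3,177.1,90))
a=cv2.resize(c['img'][20:240,220:420],None,fx=2.5,fy=2.5)
cv2.imwrite('pics/s4.png',a)"
```

```text
t 6.8667 pos [ 544.2 -223.9  408.4] F [ 0.   1.1 -1.3] w 14.9 ff 34.400779008865356
shift [-0.779 -0.182  0.007] turn [0.002 0.001 0.004]
[ 512.24560286 -380.18005893   90.        ] [ 514.90052153 -373.61222781   90.        ]
```

View pics/s4.png

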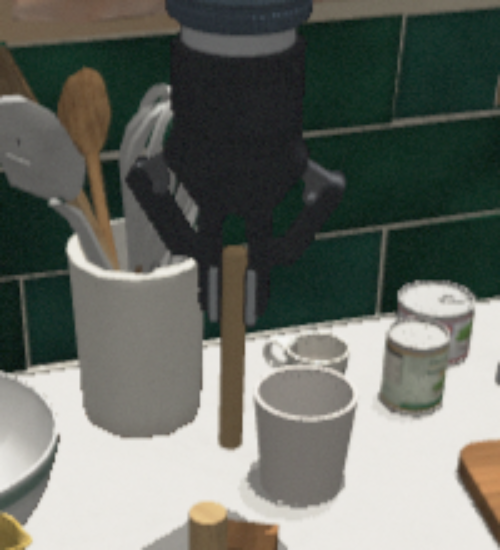

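The dowel hangs nearly upright, with its top at crop (234,247) and its foot at (231,444), above rim height. I'll carry it over the beaker, then lower.

>>> play_rows([
  [-0.05,-0.02,0,0,0,0],
  [-0.15,-0.05,0,0,0,0],
  [-0.3,-0.08,0,0,0,0],
  [-0.45,-0.12,0,0,0,0],
  [-0.6,-0.15,0,0,0,0],
  [-0.7,-0.17,0,0,0,0],
  [-0.775,-0.182,0,0,0,0],
  [-0.775,-0.182,0,0,0,0],
  [-0.775,-0.182,0,0,0,0],
  [-0.775,-0.182,0,0,0,0],
])

```text
time_s: 7.8
eef_pos: [514.0, -379.7, 406.5]
orientation: [[-0.041, 0.999, -0.001], [0.999, 0.041, 0.002], [0.002, -0.001, -1.0]]
force: [-0.2, 0.7, 0.3]
gripper_width: 15.1
finger_force: 34.4
```

```bash
python3 -c "
from h import *
go([513,-379,273])
c=optics.camera('side');t=optics.camera('top')
a=cv2.resize(c['img'][20:240,240:440],None,fx=2,fy=2);b=cv2.resize(t['img'][100:320,280:480],None,fx=2,fy=2)
cv2.imwrite('pics/s5.png',np.hstack([a,b]))"
```

```text
t 7.8 pos [ 514.  -379.7  406.5] F [-0.2  0.7  0.3] w 15.1 ff 34.38753426074982
shift [ 0.003 -0.004  0.668] turn [-0.001 -0.002  0.005]
```

View pics/s5.png

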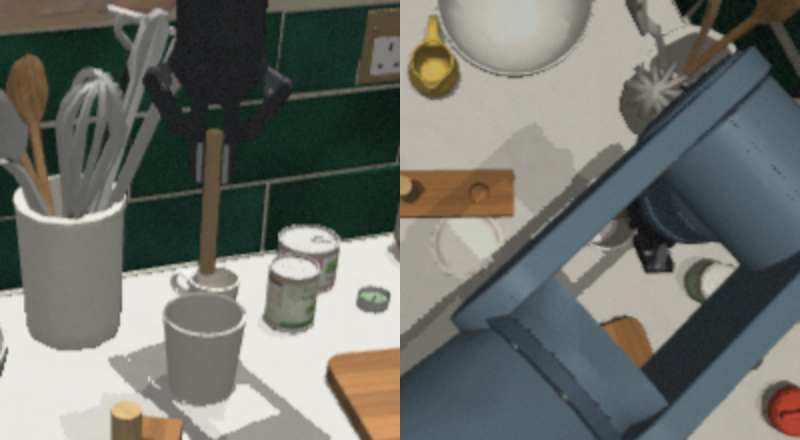

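The dowel is over the beaker, with its foot at side-view pixel (343,155) and the mouth below it. In the top view the arm link runs close to the whisk, at top-view pixel (407,145). I'll check the whisk's height before descending.

```bash
python3 -c "
from h import *
c=optics.camera('side');t=optics.camera('top')
print('whisk',two(t,(408,145),c,(287,60)))
print('ladle tip',two(t,(500,147),c,(318,27)))
for z in (200,240,280):print(z,plane(t,408,145,z),plane(c,287,58,z), plane(t,470,180,z))
print(np.round(manip.observe()['q'],3))"
```

```text
whisk (array([ 621.77370262, -381.57653277,  313.71470955]), np.float64(6.984294073451115))
ladle tip (array([ 607.59046259, -546.65568789,  330.00008791]), np.float64(14.259275228474955))
200 [ 645.16538528 -411.66488189  200.        ] [ 708.91077154 -722.52755941  200.        ] [ 571.56540371 -547.52566639  200.        ]
240 [ 635.69516253 -401.23496902  240.        ] [ 680.48178304 -606.68524788  240.        ] [ 565.89240215 -530.08632989  240.        ]
280 [ 626.22493979 -390.80505615  280.        ] [ 652.05279454 -490.84293635  280.        ] [ 560.2194006  -512.64699339  280.        ]
[-0.821  0.319  1.433  0.     1.39  -0.863]
```

The whisk's top is near (622,-382,314), so I'll offset 12 mm away from it, which still fits in the beaker, and descend half-way. Then I'll look again.

>>> play_rows([
  [0,-0.03,0.05,0,0,0],
  [0,-0.06,0.12,0,0,0],
  [0,-0.06,0.2,0,0,0],
  [0,-0.06,0.27,0,0,0],
  [0,-0.06,0.33,0,0,0],
  [0,-0.06,0.36,0,0,0],
  [0,-0.06,0.36,0,0,0],
  [0,-0.06,0.36,0,0,0],
])

```text
time_s: 8.67
eef_pos: [502.0, -380.8, 335.2]
orientation: [[-0.04, 0.999, -0.0], [0.999, 0.04, 0.0], [0.0, -0.0, -1.0]]
force: [0.0, 0.7, -0.4]
gripper_width: 15.2
finger_force: 34.4
```

```bash
python3 -c "
from h import *
go([502,-379,275])
c=optics.camera('side');t=optics.camera('top')
a=c['img'][0:220,200:460];b=t['img'][80:300,300:560]
cv2.imwrite('pics/s6.png',cv2.resize(np.hstack([a,b]),None,fx=1.5,fy=1.5))"
```

```text
t 8.6667 pos [ 502.  -380.8  335.2] F [ 0.   0.7 -0.4] w 15.2 ff 34.38031196594238
shift [0.009 0.    0.301] turn [-0.    -0.     0.004]
```

View pics/s6.png

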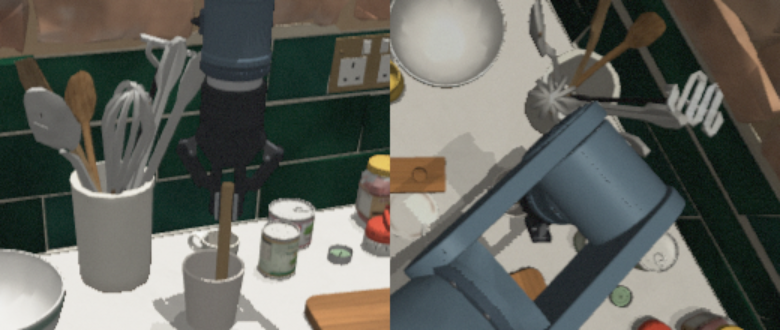

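The dowel's foot has entered the mouth at crop (222,262), with the rim spanning 187 to 240. The arm links stay well clear of the whisk, with the wrist cylinder at (235,40). I'll lower to about 2 mm above the floor and release with a partial opening.

>>> play_rows([
  [0,0,0.05,0,0,0],
  [0,0,0.1,0,0,0],
  [0,0,0.15,0,0,0],
  [0,0,0.2,0,0,0],
  [0,0,0.25,0,0,0],
  [0,0,0.28,0,0,0],
  [0,0,0.3,0,0,0],
  [0,0,0.3,0,0,0],
  [0,0,0.3,0,0,0],
])

```text
time_s: 9.52
eef_pos: [502.0, -381.0, 275.2]
orientation: [[-0.04, 0.999, -0.0], [0.999, 0.04, 0.0], [0.0, -0.0, -1.0]]
force: [-0.3, -0.8, -0.3]
gripper_width: 15.0
finger_force: 34.4
```

>>> play_rows([
  [0,0,0,0,0,0],
  [0,0,0,0,0,0],
  [0,0,0,0,0,0],
  [0,0,0,0,0,0],
  [0,0,0,0,0,0],
  [0,0,0,0,0,0],
  [0,0,0,0,0,0],
  [0,0,0,0,0,0],
  [0,0,0,0,0,0],
  [0,0,0,0,0,0],
], jaw=-0.3)

```text
time_s: 10.35
eef_pos: [502.0, -380.9, 275.3]
orientation: [[-0.04, 0.999, -0.0], [0.999, 0.04, 0.0], [0.0, -0.0, -1.0]]
force: [0.3, -0.4, 0.7]
gripper_width: 55.5
finger_force: 0.0
```

>>> play_rows([
  [0,0,-0.03,0,0,0],
  [0,0,-0.08,0,0,0],
  [0,0,-0.15,0,0,0],
  [0,0,-0.25,0,0,0],
  [0,0,-0.4,0,0,0],
  [0,0,-0.55,0,0,0],
  [0,0,-0.7,0,0,0],
  [0,0,-0.7,0,0,0],
  [0,0,-0.7,0,0,0],
  [0,0,-0.7,0,0,0],
])

```text
time_s: 11.18
eef_pos: [501.9, -380.7, 416.3]
orientation: [[-0.04, 0.999, 0.001], [0.999, 0.04, -0.001], [-0.001, 0.001, -1.0]]
force: [-0.3, -0.3, 0.0]
gripper_width: 55.6
finger_force: 0.0
```

```bash
python3 -c "
from h import *
go([502,-379,275])
c=optics.camera('side')
cv2.imwrite('pics/s7.png',cv2.resize(c['img'][20:260,240:440],None,fx=2.5,fy=2.5))"
```

```text
t 11.1833 pos [ 501.9 -380.7  416.3] F [-0.3 -0.3  0. ] w 55.6 ff 0.0
shift [0.009 0.001 0.706] turn [0.001 0.001 0.004]
```

View pics/s7.png

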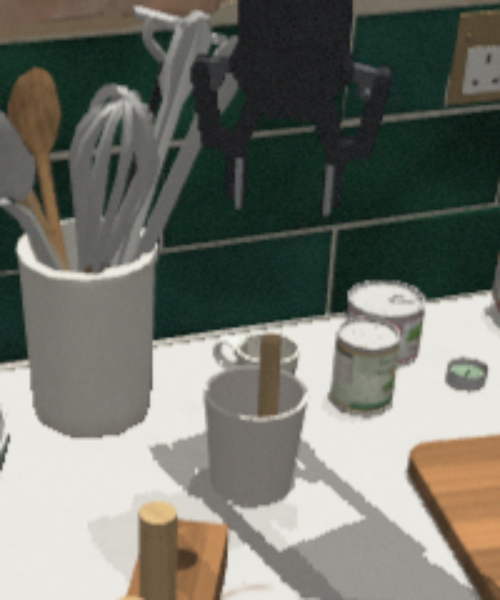

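The dowel stands in the upright beaker, with its top at crop (270,338). The gripper is clear above it, so I'm handing in.

```bash
python3 -c "
from cell import hand_in
print(hand_in())"
```

```text
the job is handed in; nothing more can be done
None
```

I rocked the thin dowel left, then right, drew it out and stood it foot down in the upright beaker, and handed the job in at about 11 s; the hand-in returned no verdict.

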